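Shut the tea caddy and pump out the air

ROBOT

A 6-joint arm with a two-finger parallel gripper is mounted at the origin on the work surface. World frame = base frame: x ahead of the robot, y to its left, z up, the work surface at z = 0. Lengths are in m, angles in rad, forces in N, time in s.
With the tool pointing down it reaches from about 0.4 to 0.925 m from the base axis. Payload 12.5 kg.
Tool frame: the origin (TCP) lies midway between the tips of the shut fingers; the grasp point (between the pads) lies 19 mm behind it; x points along the fingers, z is the direction in which the jaws open and shut, and the axes are right-handed (so a half turn about x gives the same grasp; the last joint's range is limited). The gripper opens to 95 mm and grips with 3 to 60 N. Pads are 20 mm wide; open, the fingers measure 119 mm over their backs; the gripper's body (75 mm by 180 mm) begins 59 mm behind the grasp point.
Start: joints at [-0.106, 0.491, 1.559, -0, 1.092, -0.106], TCP at [0.625, 0, 0.215] pointing down, gripper open.
Joint ranges: [-3.1, 3.1], [-0.84, 2.19], [0.05, 2.79], [-1.13, 4.28], [0.06, 2.93], [-2.69, 2.69]. Speed limits (rad/s): [2.22, 2.22, 2.79, 3.14, 3.14, 3.14].

INTERFACE

Orientations are given as a unit quaternion [w, x, y, z].
In Python, from station import manip, inverse_kinematics, viewer gives the robot as it stands. Calls block until the motion is done:
- manip.move_pose(position, orientation): joint-space move of the TCP to a pose.
- manip.move_linear(position, frame=None, speed=0.15): straight line of the TCP; frame=None keeps the orientation; speed is the mean speed in m/s.
- manip.movej(angles): joint-space move.
- manip.set_gripper(opening, newtons=None): finger opening in m; newtons is the grip in N (None keeps the last); returns when the fingers have stopped.
- manip.pause(seconds).
- inverse_kinematics(position, orientation): joint angles nearest the present ones, or None.
- viewer.snapshot(name): name is "scene" or "side" or "wrist"; returns the picture (384x512x3 uint8, blue, green, red); there is no depth.
- viewer.get_calibration(name): a dict with "fx", "fy", "cx", "cy" (pixels), "pose" (4x4, takes a point from camera to world coordinates). Camera axes: x right, y up, looking along -z (the intrinsics and any distortion apply to the point x, -y, -z); pixel columns grow to the right and rows downward; lengths in m; the calibration is good to about 2 mm. The wrist camera is an equidistant fisheye: a pixel r from the principal point sees the ray r / f radians off the axis. A picture is of the moment at which its call begins: read the wrist's pose just before it. get_calibration takes no time and is no camera call; for the wrist camera it gives the pose at the moment of the call.
A pose or a line that the arm cannot do raises manip.PlanningError and nothing moves.
- manip.close_job(): hands the job in, once; it reports no verdict.
Trained networks look in the newest picture that a camera, given by its name, has taken for a name from the list of things; names that differ only in an ending like _2 or _b are one class to them, and where a whole thing is asked for, a point or a joint stands for the part that bears it (a point fixed in the world has none). Each returns a list of dicts, best first, with "confidence" (0 to 1); they miss things now and then, are a little off and sometimes report something else, mostly with a low value. They report only what shows in the picture. A call takes as long as a camera call.
- viewer.search_frame(camera, query): "position" ([column, row] in pixels, amid what is visible of it).
- viewer.landmark_of(camera, query): "position" ([column, row] in pixels: a listed point, or the origin of a listed thing).
Readings, each from a call of its own:
- manip.current_time(): time.
- manip.current_qpos(): joint angles.
- manip.current_dq(): joint speeds.
- manip.current_tau(): joint torques, N m.
- manip.current_position(): TCP position.
- manip.current_tool_rot(): TCP orientation.
- manip.current_wrist_force(): force on the tool from outside, world axes, zero at the start.
- manip.current_torque(): the same for the moment, N m.
- manip.current_opening(): finger opening in m.
Only numpy, scipy, OpenCV 4.12 (cv2) and the standard library are available. Lean on these libraries where they do the work, as an engineer would, in place of code of your own. Each camera call takes 0.05 s, during which the arm holds its last target. There are 200 camera calls.

TASK

The tea has been loaded into the blue vacuum caddy on the chrome stand. Shut its flip-top lid fully, then draw the air out by working the orange side lever through three full strokes, each pressed all the way down to its stop and let all the way back up. Leave the lid shut and the lever up, and do not disturb the teapot or any of the other things around.

Things in the scene. Friction and masses are not known exactly. Their poses are not given: they have to be found in the camera images.
- stand: Fixed two-tier chrome stand. Origin: centre of its underside; x points away from the robot at yaw 0, y left, z up. Lower tray 300 (x) by 480 (y), top at z 45 mm. The wire upper tier covers only the right part (see upper_edge). Posts 12 mm thick carry it at (x, y) = (-142, -230), (-142, -50), (142, -230), (142, 50) mm. The caddy is fixed to the stand and turns with it; nothing is above its box.
- upper_edge (a point): Left front corner of the stand's upper tier, on its top face, at (-150, 60, 300) mm in the stand's frame. The tier is 8 mm thick and covers x -150 to 150, y -240 to 60 mm. It hangs over the pump lever except for the last 11 mm or so of its pad, which stick out to the robot's side: the tool must lean, its body back towards the robot, to press the pad.
- caddy: Blue plastic open box, 120 (x) by 130 (y) by 120 (z) mm, wall 5 mm, fixed on the stand's lower tray, axes parallel to the stand's. Origin: centre of its underside, at (10, 140, 45) mm in the stand's frame. Three wrapped tea bricks stand inside, below the rim. The grey pump housing on its right side (y -110 to -65, x -30 to 55, 120 mm high) carries the lever.
- caddy_lid (a joint): Angle of the blue flip-top lid: 0 is shut flat on the box, 1.6 rad its limit; starts at 0.7 to 1.2, free edge up, leaning to the robot's side (-x). Stiff hinge along y on the box's far (+x) rim; it stays where left, about 1 N at the free edge moves it. Plate 8 mm thick, 134 mm wide (y), 123 mm from hinge to edge, plus a white thumb tab 10 mm longer.
- lid_axis (a point): Middle of the lid's hinge line, at (60, 0, 120) mm in the caddy's frame; when the lid is shut its underside is at this height and its top 8 mm above.
- lid_edge (a point): Middle of the lid's free edge, on its outer face (the upper face when shut), 123 mm from the hinge line; moves with the lid.
- pump_lever (a joint): Angle of the pump's sprung lever: 0 is up at rest, 0.50 rad fully down on its stop. It returns up by itself when let go. Pressing at the pad takes about 5 N at the start and 9 N at the bottom.
- lever_axis (a point): Pivot of the lever, at (30, -87.5, 105) mm in the caddy's frame; the pivot line runs along y. At rest the lever points to -x (towards the robot) and 14 degrees upwards; fully down, about 15 degrees below level.
- lever_pad (a point): Middle of the upper face of the orange press pad at the lever's end, 185 mm along the lever from the pivot and 7 mm above its centre line; moves with the lever. The pad is 50 mm long (25 mm beyond this point to the lever's tip), 36 mm wide (y) and 14 mm thick.
- teapot: White porcelain teapot on the stand's upper tier, 136 mm diameter, 123 mm high, spout and handle 100 mm out along its y axis. Origin: centre of its underside. Bystander.
- measuring_spoon: Stainless measuring spoon, 150 mm long along x, lying on the lower tray. Bystander.
- coaster: Round glass coaster, 96 mm diameter, 8 mm thick, lying on the lower tray. Origin under its centre. Bystander.
- honey_dipper: Wooden honey dipper, 140 mm long along x, head 30 mm diameter, lying on the lower tray. Bystander.
- mug: Blue mug, 80 mm diameter, 90 mm high, on the counter left of the stand. Origin: centre of its underside. Bystander.
- honey_jar: Amber jar, 70 mm diameter, 100 mm high, on the counter to the left. Origin: centre of its underside. Bystander.
- sugar_bowl: White bowl, 110 mm diameter, 60 mm high, on the counter left of the stand, towards the splashback. Origin: centre of its underside. Bystander.

How it is judged:
By the outcome, as a careful person would: the job done as asked, in the order asked, and still so for the second after the job is handed in, with the robot touching nothing.
It also fails if it takes over 70 s, if anything falls off the work surface, if the arm or the gripper's body presses on something with over 40 N, if the wrist force passes 120 N, or if a joint passes its speed limit or range.

## Working session

There is one attempt and no reset: what is moved stays moved. The work goes in short steps, each a Python script; the robot and the scene stay as the last script left them, time stands still between calls to the robot, and variables do not carry over. Pictures are saved under pics/ and viewed, about 8 in all and at most 12, crops included, and the job is handed in when it is done.

```bash
ls; mkdir -p pics
cat > h.py <<'E'
import numpy as np, cv2
from station import manip, inverse_kinematics, viewer
E
python3 - <<'E'
from h import *
ims=[]
for c in ("scene","side"):
    im=viewer.snapshot(c); cv2.imwrite(f"pics/{c}0.png",im)
    k=viewer.get_calibration(c); print(c,{a:np.round(b,3).tolist() for a,b in k.items()})
    for q in ("upper_edge","caddy","lid_axis","lid_edge","lever_axis","lever_pad","stand","teapot"):
        print(q,[(np.round(d["position"]).tolist(),round(d["confidence"],2)) for d in viewer.landmark_of(c,q)[:2]])
print(manip.current_time(),manip.current_tool_rot())
E
python3 -c "
import cv2,numpy as np
cv2.imwrite('pics/both0.png',cv2.resize(np.vstack([cv2.imread('pics/scene0.png'),cv2.imread('pics/side0.png')]),None,fx=.78,fy=.78))"
```

```text
pics
scene {'fx': 363.617, 'fy': 363.617, 'cx': 256.503, 'cy': 186.326, 'pose': [[-0.397, -0.772, 0.496, 0.977], [0.918, -0.332, 0.217, 0.285], [-0.003, 0.541, 0.841, 0.98], [0.0, 0.0, 0.0, 1.0]]}
upper_edge [([138.0, 204.0], 0.74)]
caddy [([184.0, 254.0], 0.86)]
lid_axis [([161.0, 252.0], 0.96)]
lid_edge [([163.0, 219.0], 0.82)]
lever_axis [([148.0, 224.0], 0.81)]
lever_pad [([190.0, 168.0], 0.52)]
stand [([154.0, 229.0], 0.75)]
teapot [([97.0, 156.0], 0.91), ([135.0, 204.0], 0.36)]
side {'fx': 403.366, 'fy': 403.366, 'cx': 257.973, 'cy': 194.858, 'pose': [[0.667, 0.429, -0.609, -0.326], [-0.745, 0.358, -0.563, -0.674], [-0.023, 0.829, 0.558, 0.961], [0.0, 0.0, 0.0, 1.0]]}
upper_edge [([310.0, 186.0], 0.7)]
caddy [([323.0, 218.0], 0.95)]
lid_axis [([337.0, 186.0], 0.79), ([310.0, 186.0], 0.75)]
lid_edge [([332.0, 164.0], 0.61)]
lever_axis []
lever_pad [([310.0, 213.0], 0.79)]
stand [([331.0, 168.0], 0.66), ([346.0, 251.0], 0.63)]
teapot [([381.0, 193.0], 0.85)]
0.9 [ 7.07138754e-01 -1.42629279e-07  7.07074807e-01 -9.13138679e-06]
```

View pics/both0.png

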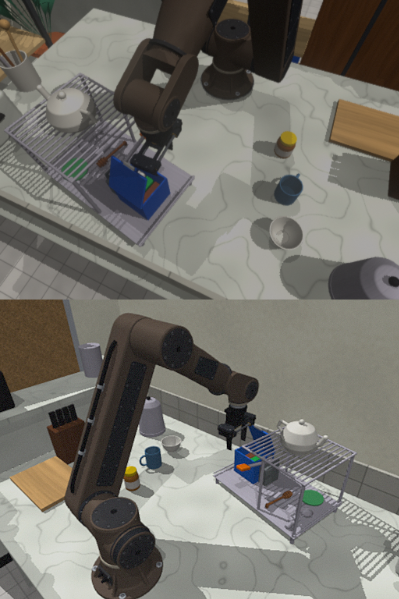

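The scene view (top) shows the stand at upper-left, turned, with the lid open on the blue caddy. The arm partly hides the lever there. The side view (bottom) shows the orange pad near (245,465). I'll fit the stand pose, then look again from a retracted arm pose.

```bash
cat >> h.py <<'E'
from scipy.optimize import least_squares
C=np.array([.010,.140,.045])
def pts(lid=.9,lev=0.):
    L=C+[.06,0,.12]; c,s=np.cos(lid),np.sin(lid)
    A=C+[.03,-.0875,.105]; a=np.radians(14)-lev
    u=np.array([-np.cos(a),0,np.sin(a)]); n=np.array([np.sin(a),0,np.cos(a)])
    return dict(upper_edge=np.array([-.15,.06,.3]),caddy=C,lid_axis=L,stand=np.zeros(3),
      lid_edge=L+.123*np.array([-c,0,s])+.008*np.array([s,0,c]),lever_axis=A,lever_pad=A+.185*u+.007*n,
      lever_tip=A+.21*u+.007*n)
def T(x,p):
    c,s=np.cos(x[2]),np.sin(x[2]); p=np.asarray(p)
    return np.array([x[0]+c*p[0]-s*p[1],x[1]+s*p[0]+c*p[1],p[2]])
def proj(k,p,fish=False):
    M=k["pose"]; q=M[:3,:3].T@(p-M[:3,3]); q=np.array([q[0],-q[1],-q[2]])
    if fish:
        r=np.hypot(q[0],q[1]); th=np.arctan2(r,q[2]); d=q[:2]/max(r,1e-9)*th
    else: d=q[:2]/q[2]
    return np.array([k["cx"]+k["fx"]*d[0],k["cy"]+k["fy"]*d[1]])
def fit(obs,x0=(.75,0,0,.9)):   # obs: (cam,calib,name,px,conf)
    def f(x):
        P=pts(x[3]); return np.concatenate([(proj(k,T(x,P[n]),c=="wrist")-px)*w for c,k,n,px,w in obs])
    r=min((least_squares(f,[x0[0],x0[1],y,x0[3]],loss="soft_l1",f_scale=2) for y in (-.6,0,.6)),key=lambda r:r.cost)
    for c,k,n,px,w in obs: print(c,n,np.round(proj(k,T(r.x,pts(r.x[3])[n]),c=="wrist")-px,1),round(w,2))
    print("fit",np.round(r.x,4),r.cost); return r.x
def observe(cams,names):
    o=[]
    for c in cams:
        k=viewer.get_calibration(c); im=viewer.snapshot(c); cv2.imwrite(f"pics/{c}_last.png",im)
        for n in names:
            d=viewer.landmark_of(c,n)
            if d and d[0]["confidence"]>.4: o.append((c,k,n,np.array(d[0]["position"]),d[0]["confidence"]))
    return o
N=("upper_edge","caddy","lid_axis","lid_edge","lever_axis","lever_pad","stand")
E
python3 - <<'E'
from h import *
manip.set_gripper(0)
q=np.array(manip.current_qpos())
x=fit(observe(["scene","side","wrist"],N))
# raise/retract
manip.move_pose([.45,.15,.42],manip.current_tool_rot())
x=fit(observe(["scene","side","wrist"],N))
print(manip.current_time())
ims=[cv2.imread(f"pics/{c}_last.png") for c in("scene","side","wrist")]
cv2.imwrite("pics/b1.png",cv2.resize(np.hstack([ims[0],ims[2]]),(800,300)))
k=viewer.get_calibration("wrist");print(k)
E
```

```text
scene caddy [-0.3  0. ] 0.96
scene lid_edge [ 2.8 -1.9] 0.67
scene lever_axis [1.  0.2] 0.75
scene lever_pad [-1.3  2.1] 0.54
scene stand [ 0.9 -4.3] 0.6
side upper_edge [-2.9  0.3] 0.68
side caddy [-3.4  4.1] 0.8
side lid_axis [-1.2  1.3] 0.7
side lid_edge [-1.2 -2.4] 0.85
side lever_axis [-3.3  0.2] 0.67
side lever_pad [-1.   0.3] 0.5
side stand [ 1.8 -0.8] 0.9
wrist caddy [ 0.8 -0.4] 0.58
wrist lid_axis [1.  5.2] 0.87
wrist lid_edge [ 0.6 -1.1] 0.92
wrist lever_axis [0.7 1. ] 0.98
wrist lever_pad [-246.7   64.4] 0.52
fit [ 0.655  -0.1819 -0.2358  1.1329] 343.9740660413404
scene upper_edge [ 1.8 -0.6] 0.59
scene caddy [ 0.7 -1.2] 0.7
scene lid_axis [-1.6  2.8] 0.83
scene lid_edge [0.9 0.5] 0.74
scene lever_axis [ 1.9 -1. ] 0.88
scene lever_pad [-1.2 -0.7] 0.77
scene stand [-1.4 -0.9] 0.6
side upper_edge [-1.4  1.2] 0.66
side caddy [0.3 0.4] 0.87
side lid_axis [-2.8  1.2] 0.69
side lid_edge [ 0.4 -0.4] 0.75
side lever_axis [-2.4 -0.8] 0.58
side lever_pad [-1.4  2.3] 0.72
side stand [-0.2  0.5] 0.85
wrist caddy [1.6 0.9] 0.7
wrist lid_axis [ 0.9 -0.1] 0.56
wrist lever_axis [0.4 0.9] 0.88
wrist stand [5.  3.5] 0.67
fit [ 0.659  -0.1818 -0.1937  1.1781] 19.697759406429142
5.9917
{'fx': 297.3186396354542, 'fy': 297.3186396354542, 'cx': 251.9343745031658, 'cy': 190.60713657887058, 'pose': array([[ 9.99999146e-01, -1.06865349e-03,  7.52466586e-04,
         4.50401503e-01],
       [ 8.16225997e-04,  9.60275832e-01,  2.79051358e-01,
         2.29286009e-01],
       [-1.02078469e-03, -2.79050506e-01,  9.60275884e-01,
         5.88515955e-01],
       [ 0.00000000e+00,  0.00000000e+00,  0.00000000e+00,
         1.00000000e+00]])}
```

View pics/b1.png

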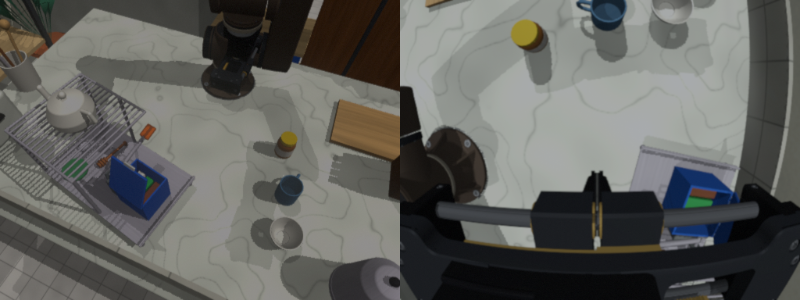

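The fit is now consistent (about 1–2 px). Stand is at (0.659, -0.182), yaw -0.194, with the lid at about 1.18 rad. Next I close the lid from behind and above, using the closed fingers.

```bash
cat >> h.py <<'E'
from scipy.spatial.transform import Rotation as R
def quat(yaw,lean,jaw):  # lean from vertical, tool axis leaning forward; jaw 'x' or 'y' in stand frame
    d=np.array([np.sin(lean),0,-np.cos(lean)])
    z=np.array([np.cos(lean),0,np.sin(lean)]) if jaw=='x' else np.array([0,1.,0])
    M=np.column_stack([d,np.cross(z,d),z]); q=(R.from_euler('z',yaw)*R.from_matrix(M)).as_quat()
    return q[[3,0,1,2]]
E
python3 - <<'E'
from h import *
X=[.659,-.1818,-.1937,1.178]; q=quat(X[2],0,'x')
# check pad IK ahead
P=pts()["lever_pad"]
for lean in (.7,.8,.9):
  for dz in (.05,0,-.1): print(lean,dz,inverse_kinematics(T(X,P+[0.007,0,dz+.007]),quat(X[2],lean,'y')))
H=np.array([.07,.145,.165])
def tcp(a,r=.105,e=0):
    c,s=np.cos(a),np.sin(a); return T(X,H+r*np.array([-c,0,s])+(.008+.012*s+e)*np.array([s,0,c]))
p0=tcp(1.178,e=.02)
manip.move_pose(p0+[0,0,.09],q); manip.move_linear(p0)
f0=np.array(manip.current_wrist_force()); print(f0)
for a in np.linspace(1.1,.05,11):
    manip.move_linear(tcp(a),speed=.1)
    print(round(a,2),np.round(np.array(manip.current_wrist_force())-f0,1))
for e in np.arange(.002,-.013,-.0015):
    manip.move_linear(tcp(0,e=e),speed=.05); manip.pause(.1)
    f=np.array(manip.current_wrist_force())-f0; print(round(e,4),np.round(f,1),np.round(manip.current_position()[2],4))
    if f[2]>12: break
p=np.array(manip.current_position()); manip.move_linear(p+[0,0,.1])
print(manip.current_time())
E
```

```text
0.7 0.05 [-0.36747629  0.16378057  2.14776251  0.68540145  0.17689265 -2.38197045]
0.7 0 None
0.7 -0.1 [-0.36747629  0.4786666   2.31498725  2.82122838  0.36153293  1.73824938]
0.8 0.05 None
0.8 0 [-0.37729911  0.26770119  2.27947544  2.54814089  0.23638924  2.02258571]
0.8 -0.1 [-0.37729911  0.51678814  2.37523141  2.89087028  0.55609402  1.6563243 ]
0.9 0.05 [-0.38716979  0.18151464  2.27845322  2.50866359  0.25744846  2.06663572]
0.9 0 [-0.38716979  0.29481787  2.34234314  2.75740996  0.4135142   1.8041599 ]
0.9 -0.1 [-0.38716979  0.57058368  2.4315075   2.92200795  0.76344217  1.60947227]
[ 0.20229978 -0.66669518  0.92210227]
1.1 [-0.5  0.4  0.5]
1.0 [-0.1  0.4 -0.3]
0.89 [-0.2  1.1 -0.3]
0.78 [ 1.   0.7 -0.8]
0.68 [-0.6  0.7 -1.6]
0.58 [-0.3  1.1 -0.8]
0.47 [ 0.7  1.4 -0.2]
0.36 [-0.3  1.  -0.2]
0.26 [ 0.7  0.3 -0.8]
0.16 [ 0.2  0.7 -1.1]
0.05 [ 0.1  0.7 -1.1]
0.002 [ 0.2  0.5 -1.1] 0.1752
0.0005 [-0.6  1.  -1.5] 0.1735
-0.001 [-3.9  0.2  8.4] 0.1732
-0.0025 [-7.   1.1 17.5] 0.1729
13.5
```

Firm contact came at z 0.173, exactly the shut-lid height. Next I retreat, check the picture and refine the fit before pressing.

Run:
```python
from h import *
X=[.659,-.1818,-.1937,0]
p=np.array(manip.current_position()); manip.move_linear(p+[0,0,.12],speed=.3)
manip.move_pose([.42,.1,.42],quat(X[2],0,'x'))
o=observe(["scene","side","wrist"],N)
P=pts()["lever_pad"]
pre=T(X,P+[-.10,0,.08]); q=quat(X[2],.95,'y')
print(inverse_kinematics(pre,q))
manip.move_pose(pre,q)
print(np.round(manip.current_qpos(),2))
o2=observe(["scene","side","wrist"],N)
X2=fit(o+o2,(.66,-.18,0,.1))
for d in (1,-1): print(np.round(proj(viewer.get_calibration("side"),T(X2,pts(0)["lever_pad"])),0))
for dz in (.03,0,-.03,-.06,-.1): print(inverse_kinematics(T(X2,P+[0.007,0,dz+.007]),quat(X2[2],.95,'y')))
print(manip.current_time())
ims=[cv2.imread(f"pics/{c}_last.png") for c in("scene","side","wrist")]
cv2.imwrite("pics/b2.png",np.hstack([cv2.resize(ims[0][130:360,60:310],(400,368)),cv2.resize(ims[1][130:300,200:385],(400,368))]))
```

```text
[-0.48981011 -0.02880543  2.47669623  2.33231425  0.33411721  2.17600902]
[-0.49 -0.03  2.48  2.33  0.33  2.18]
scene upper_edge [ 1.6 -0.7] 0.63
scene caddy [ 1.8 -2.8] 0.93
scene lid_axis [-2.   3.2] 0.8
scene lid_edge [-166.5  -88.5] 0.68
scene lever_axis [-0.3 -0. ] 0.61
scene lever_pad [-2.5  1.8] 0.66
scene stand [-2.1 -0. ] 0.58
side upper_edge [0.7 0.5] 0.62
side caddy [-0.8  5.9] 0.85
side lid_axis [1.4 0.1] 0.57
side lid_edge [-0.7 -1.1] 0.86
side lever_axis [-4.1  0.9] 0.89
side lever_pad [0.9 2.4] 0.73
side stand [-2.3  1.7] 0.55
wrist upper_edge [ 1.2 -0.4] 0.79
wrist caddy [ 2.8 -0.6] 0.87
wrist lid_axis [-1.2  4.2] 0.9
wrist lid_edge [ 0.4 -6. ] 0.74
wrist lever_axis [1.5 0.5] 0.6
wrist lever_pad [-1.8 -2. ] 0.67
scene upper_edge [-0.6  0.3] 0.84
scene caddy [-0.7 -1.8] 0.7
scene lid_axis [0.7 1.4] 0.63
scene lid_edge [98.2 -0.8] 0.6
scene lever_axis [-0.2  1.4] 0.93
scene lever_pad [-1.  0.] 0.87
scene stand [2.7 0.7] 0.71
side upper_edge [-2.9  2.2] 0.81
side caddy [-0.5  3.5] 0.79
side lid_axis [1.3 1.3] 0.58
side lid_edge [-0.7  1.7] 0.67
side lever_axis [-2.6  0.7] 0.91
side lever_pad [-0.6 -0.3] 0.69
side stand [-0.8 -0.5] 0.92
wrist caddy [-3.   3.4] 0.67
wrist lid_axis [0.2 2.6] 0.66
wrist lid_edge [-1.5 -0.1] 0.66
wrist lever_axis [0.2 3.6] 0.7
wrist lever_pad [-1.2  0.2] 0.77
wrist stand [ 2.7 -0.2] 0.91
fit [ 0.6592 -0.1837 -0.2138 -0.0061] 520.4129666711057
[311. 213.]
[311. 213.]
[-0.3751842   0.24148064  2.3328529   2.79728917  0.39767589  1.79565792]
[-0.3751842   0.31557453  2.36897448  2.86683867  0.50272687  1.71852524]
[-0.3751842   0.39614048  2.40056131  2.91183242  0.61136471  1.66559948]
[-0.3751842   0.48227159  2.42705178  2.94234987  0.72142335  1.62683657]
[-0.3751842   0.60345258  2.45346248  2.96920381  0.86649638  1.58863309]
19.5083
```

View pics/b2.png

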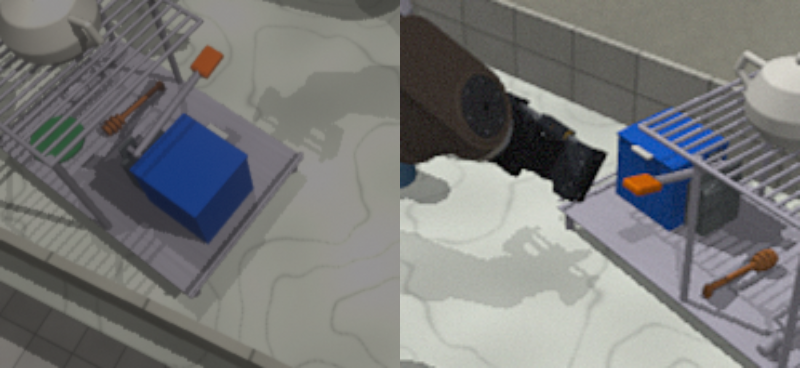

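The lid shows flat and shut in both views, and the orange pad is free at its rest height, sticking out past the tier edge. I'll do stroke 1, with a force check and a picture at the bottom.

```bash
cat >> h.py <<'E'
X2=[.6592,-.1830,-.2080,0]; LEAN=.95; S=.192
def press(th,up=0):
    a=np.radians(14)-th; A=C+[.03,-.0875,.105]
    c=A+S*np.array([-np.cos(a),0,np.sin(a)])+.007*np.array([np.sin(a),0,np.cos(a)])
    return T(X2,c+.010*np.array([np.cos(LEAN),0,np.sin(LEAN)])+[0,0,up])
def stroke(f0,picture=None,lim=22):
    manip.move_linear(press(0,.003),speed=.15)
    for th in (.12,.25,.38,.48):
        manip.move_linear(press(th),speed=.12)
        print(th,np.round(np.array(manip.current_wrist_force())-f0,1))
    for th in np.arange(.49,.60,.01):
        manip.move_linear(press(th),speed=.08); manip.pause(.05)
        f=np.array(manip.current_wrist_force())-f0
        print(round(th,2),np.round(f,1),np.round(np.array(manip.current_position())-press(.5),4))
        if f[2]>lim: break
    manip.pause(.2)
    if picture: cv2.imwrite(picture,viewer.snapshot("side"))
    for t in (.38,.25,.12): manip.move_linear(press(t),speed=.15)
    manip.move_linear(press(0,.02),speed=.15); manip.pause(.5)
    print("up",np.round(np.array(manip.current_wrist_force())-f0,1),manip.current_time())
E
python3 - <<'E'
from h import *
q=quat(X2[2],LEAN,'y')
manip.move_linear(press(0,.02),frame=q,speed=.12)
f0=np.array(manip.current_wrist_force()); print(f0)
stroke(f0,"pics/s1.png")
im=viewer.snapshot("side"); 
d=viewer.landmark_of("side","lever_pad"); print(d[:1],proj(viewer.get_calibration("side"),T(X2,pts(0)["lever_pad"])))
a=cv2.imread("pics/s1.png")
cv2.imwrite("pics/b3.png",np.hstack([cv2.resize(i[130:300,200:385],(400,368)) for i in (a,im)]))
E
```

```text
[-0.02297206 -0.02465951  0.52226997]
0.12 [ 0.2 -1.1  4.6]
0.25 [ 2.  -1.   5.5]
0.38 [ 0.9 -0.7  6.7]
0.48 [ 0.2 -0.8  7.4]
0.49 [-0.5 -0.8  6.9] [0.0001 0.     0.0034]
0.5 [-0.8 -0.3  7.2] [ 0.0005 -0.      0.0016]
0.51 [-3.2  0.3 12.5] [ 0.001  -0.0001  0.0001]
0.52 [-10.3   0.7  23.8] [ 0.0013 -0.0002 -0.0008]
up [0.1 0.2 0.2] 25.6
[{'position': [309.8, 214.7], 'confidence': 0.62}] [311.04079059 212.82651701]
```

View pics/b3.png

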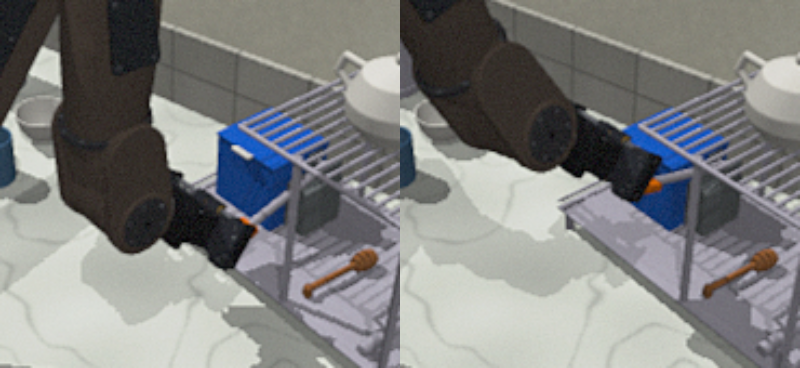

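Stroke 1 followed the expected spring curve and then hit the hard stop at 0.5 rad. Pictures: left, lever fully down under the fingers; right, lever back up with the tool clear. Now strokes 2 and 3, then retreat and check.

Run:
```python
from h import *
f0=np.array(manip.current_wrist_force())
stroke(f0); stroke(f0)
manip.move_linear(T(X2,pts()["lever_pad"]+[-.10,0,.08]),speed=.15)
manip.move_pose([.42,.1,.42],quat(X2[2],0,'x'))
fit(observe(["scene","side"],N),(.66,-.18,0,.1))
print(manip.current_time())
ims=[cv2.imread(f"pics/{c}_last.png") for c in("scene","side")]
cv2.imwrite("pics/b4.png",np.hstack([cv2.resize(ims[0][80:360,10:310],(400,373)),cv2.resize(ims[1][130:300,200:385],(400,373))]))
```

```text
0.12 [ 0.4 -0.6  3.7]
0.25 [ 1.3 -1.7  4.8]
0.38 [ 1.  -0.7  5.4]
0.48 [ 0.1 -0.8  7.8]
0.49 [-0.2 -0.9  8.4] [0.0001 0.     0.0034]
0.5 [ 1.7 -0.6  7.7] [ 0.0005 -0.      0.0015]
0.51 [-3.  -0.6 12.8] [ 0.001  -0.0001  0.0001]
0.52 [-9.6 -0.  22.7] [ 0.0013 -0.0002 -0.0009]
up [-0.5 -0.1 -0.5] 30.6583
0.12 [ 0.7 -0.3  3.5]
0.25 [ 1.5 -1.2  5.1]
0.38 [ 1.3 -1.4  6.7]
0.48 [ 0.4 -2.1  7.2]
0.49 [ 0.1 -0.3  7.2] [0.0002 0.     0.0034]
0.5 [ 0.6 -0.7  7.3] [ 0.0005 -0.      0.0015]
0.51 [-1.6 -0.8 11.9] [ 0.001  -0.0001  0.0002]
0.52 [-9.3  1.2 22.2] [ 0.0013 -0.0002 -0.0008]
up [ 0.6 -0.6 -1.5] 35.6167
scene upper_edge [ 1.4 -0. ] 0.71
scene caddy [-0.7 -1.3] 0.7
scene lid_axis [0.4 3.3] 0.64
scene lid_edge [1.5 0.4] 0.85
scene lever_pad [-2.6  0.4] 0.71
scene stand [-2.1 -0.3] 0.98
side upper_edge [0.1 1.2] 0.63
side caddy [-2.1  3.2] 0.78
side lid_axis [ 3.7 -1.2] 0.97
side lid_edge [-1.5 -0.9] 0.75
side lever_axis [-1.3  0.8] 0.96
side lever_pad [ 0.1 -0.2] 0.46
side stand [-0.7  1.1] 0.69
fit [ 0.661  -0.1841 -0.2084 -0.0596] 17.737459906298103
39.3833
```

View pics/b4.png

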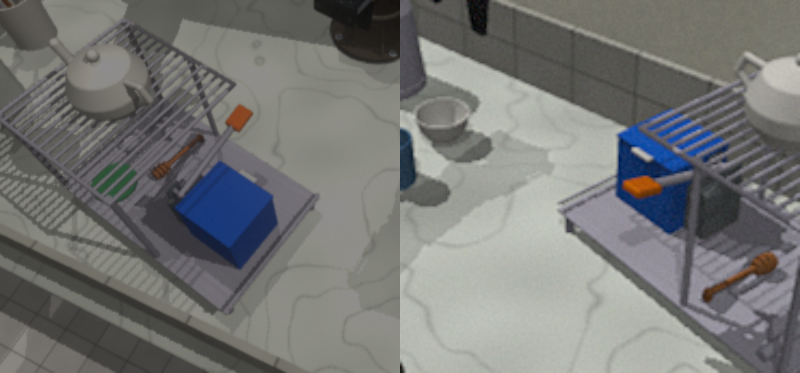

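The lid is flat and shut, the lever is up (pad at (240,118) left, (643,187) right), and the bystanders look unmoved. I'm handing in.

```bash
python3 -c "
from h import *
manip.close_job()"
```

```text
the job is handed in; nothing more can be done
```

I closed the caddy lid, worked the lever through three full strokes and handed the job in. The robot clock read 39.4 s at my last check, with the arm clear of everything.

- **Lid:** I pushed it shut with the closed fingers, and firm contact came at z = 0.173 m, which is exactly the shut height. The last pictures show it flat. The final fit put the lid at -0.06 rad, below its limit of 0. I took that as landmark noise, because the fit just before the strokes gave -0.006.
- **Strokes:** Each one followed the spring from about 4 N to about 8 N, then rose sharply to 22–24 N at the expected 0.50 rad stop. After each stroke the tool was lifted clear. The lever is seen back up after stroke 1 and at the end.
- **Other things:** The teapot, dipper and coaster look unmoved in the before and after pictures. I judged this by eye and did not measure it. The spoon, mug, jar and sugar bowl were not checked individually in the final picture.
- **Checks that disagreed:** Three landmark detections were clear outliers (two of the lid edge, one of the lever pad). The robust fit discounted them.

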